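# Turn the medallion face up onto the display board

### The job

Pick up the spatula and use its blade to turn the large round medallion over, away from you, so that it lies flat on the display board with its flower face up. Turn it only with the spatula, never with the gripper, and leave the small medallion where it lies. Then stand the spatula back on its blade on the table.

Things in the scene. Friction and masses are not known exactly. Their poses are not given: they have to be found in the camera images.
- medallion: Larger of two red lacquered discs: 90 mm across, 14 mm thick, about 55 g. Rim bevelled above and below (6 mm high, 8 mm inward; flat faces 74 mm), so a thin blade gets under it. Starts flat on the table, plain back up, flower of white dots beneath, far rim 1 to 6 mm from the board's near edge, which stops it when pushed. Origin: centre of the flower face; z up at the start, down once turned.
- small_medallion: The same kind of medallion but 60 mm in diameter, 14 mm thick; it lies beside the large one, about 160 mm along the board's near edge, left or right. Leave it alone. Origin: centre of its underside, z up.
- spatula: Spatula, 120 g, standing on its flat steel blade: 70 mm long (x), 60 mm wide (y), 2.5 mm thick. A neck rises to a level wooden handle, 18 mm wide, 16 mm tall, centre line 42 mm above the blade's underside, from x = -35 to -155 mm; grip at about x = -70 mm. Balances at x = -20 mm. Origin: centre of the blade's underside; x points to its front edge (x = +35 mm), away from the handle; z up.
- board: Display board, pale wood, fixed: 160 mm deep (x), 300 mm wide (y), 8 mm thick, thin brass strip near its far side. Origin: middle of its near edge (nearest the robot) at table level; x points away from the robot across the board (0 to 160 mm), y left along the edge, z up. The medallions lie side by side before this edge; a disc tipped up about its far rim falls over on to the board.
Things that resemble listed ones, but are neither listed nor needed, are in the scene too. Several things have the shape of the spatula; the one meant has the colours described above. Leave any grey look-alike of the medallion alone.

How it is judged:
On the way, in this order (a step that is already met when the one before it is completed fails the run):
1. the spatula is held and lifted off the table (contact force between the fingers and spatula above 1 N and height (world z) of spatula above 0.012 m), for 0.1 s.
2. the held spatula tips the large medallion up (contact force between the fingers and spatula above 1 N and contact force between spatula and medallion above 0.01 N and angle between medallion's own z axis and vertical between 0.5 and 2.4 rad), for 0.05 s.
At the end, for the whole second after the job is handed in: The large medallion rests on the display board, turned over (flower up), flat within 10 degrees, its centre at least 10 mm in from the board's near and far edges; the spatula stands on its blade on the table, flat within 10 degrees, clear of the medallion; both at rest (angle between medallion's own z axis and vertical above 2.97 rad and z of medallion in the frame of board between 0.018 and 0.026 m and x of medallion in the frame of board between 0.01 and 0.15 m and y of medallion in the frame of board between -0.15 and 0.15 m and linear speed of each of medallion, spatula below 0.02 m/s and angle between spatula's own z axis and vertical below 0.17 rad and height (world z) of spatula below 0.006 m and contact force between spatula and medallion below 0.01 N); the robot touches nothing.
It fails at once if the gripper or arm touches the large medallion (contact force between any of the fingers, the arm and medallion above 0.3 N).
It fails at once if the small medallion is moved more than 20 mm (distance of small_medallion from where it was at the start of the episode above 0.02 m).
It also fails if it takes over 53 s, if anything falls off the work surface, if the arm or the gripper's body presses on something with over 40 N, if the wrist force passes 120 N, or if a joint passes its speed limit or range.

### The arm

A 6-joint arm with a two-finger parallel gripper is mounted at the origin on the work surface. World frame = base frame: x ahead of the robot, y to its left, z up, the work surface at z = 0. Lengths are in m, angles in rad, forces in N, time in s.
With the tool pointing down it reaches from about 0.25 to 0.775 m from the base axis. Payload 8.9 kg.
Tool frame: the origin (TCP) lies midway between the tips of the shut fingers; the grasp point (between the pads) lies 19 mm behind it; z points along the fingers, y is the line along which they close (so a half turn about z gives the same grasp; the last joint's range is limited). The gripper opens to 85 mm and grips with 20 to 120 N. Pads are 22 mm wide; open, the fingers measure 114 mm over their backs; the gripper's body (76 mm by 85 mm) begins 54 mm behind the grasp point. The pads swing forward as they close: fully open they stand 13 mm farther back than shut.
Start: joints at [-1.381, 0.291, -0.153, 1.127, 0, 1.431], TCP at [0.17, -0.497, 0.231] pointing down, gripper open.
Joint ranges: [-2.52, 2.52], [-0.91, 1.74], [-1.3, 1.37], [-1.96, 2.02], [-1.52, 1.47], [-3.14, 3.14]. Speed limits (rad/s): [2.22, 2.22, 2.79, 3.14, 3.14, 3.14].

### API

Orientations are given as [roll, pitch, yaw] about the fixed x, y, z axes, in that order (R = Rz(yaw) Ry(pitch) Rx(roll)).
In Python, from rig import bot, vision, job_done gives the robot as it stands.
- The arm moves only by the tool servo_tool, never from a script. Its argument "deltas" is a list of rows, each an object of numbers: "dx", "dy", "dz": the shift along the tool's x, y, z in mm; "wx", "wy", "wz": the turn, a rotation vector about the tool's x, y, z in degrees. In form: [{"dx": .., "dy": .., "dz": .., "wx": .., "wy": .., "wz": ..}, ...]. A call has 1 to 12 rows; each row shifts and turns the commanded pose from where the row before left it, along the tool's axes as they then stand; what a row does not reach is not made up. A row lasts 1/8 s, in which the tool goes at most 62.5 mm and 10.7 degrees, less where a joint would pass 70% of its speed; a pose out of reach is approached as far as the arm can. A call with a gripper value outside its range is refused whole. "gripper" is the opening, from 0 (shut) to 1 (fully open), set as the call begins (left out, the last holds). The fingers move at their own pace and stop on an object; the grip force is fixed at half the most. Time passes only in rows, so rows that do not move let the fingers close. It gives the time, the measured TCP pose, the force, the opening and the grip force at its end, in the units of the state.
- bot.get_state(): the state, without advancing time (a new reading comes with each control period).
- vision.camera(name): name is "side" or "top" or "wrist"; returns a dict with "image" (400x640x3 uint8, red, green, blue), "range_z" (400x640 float32, m along the optical axis (not along the pixel's ray), 0 where there is no reading), "fov_y" (degrees; the focal length in pixels is half the picture's height over the tangent of half this angle, whatever the lens; pixels are square), "cx", "cy" (the principal point, pixels), "k1" (the pictures are not rectified: a ray, as slopes to the right and down, at radius r is drawn at 1 + k1 r^2 times it, then the intrinsics apply), "rvec" (rotation vector, rad) and "tvec" (3), from world to camera coordinates, as OpenCV has them. Camera axes: x right, y down, z forward; pixel columns grow to the right and rows downward; lengths in m; the calibration is good to about 2 mm. A picture is of the moment at which its call begins.
- job_done(): hands the job in; it is judged then, once.
Trained networks look in a picture, given as the dict that the camera call returned (one of the last four; its "shot" number tells which), for a name from the list of things; names that differ only in an ending like _2 or _b are one class to them, and where a whole thing is asked for, a point or a joint stands for the part that bears it (a point fixed in the world has none). Each returns a list of dicts, best first, with "confidence" (0 to 1); they miss things now and then, are a little off and sometimes report something else, mostly with a low value. They report only what shows in the picture. A call takes as long as a camera call. They do not tell look-alikes from the thing itself.
- vision.outline_of(label, picture): "mask" (400x640 bool, what is visible of it) and "rect" ([centre column, centre row, width, height] as shares, 0 to 1, of the picture: columns of its width, rows of its height, round what is visible of it).
- vision.tip_of(label, picture): "xy" ([column, row] as shares, 0 to 1, of the picture: columns of its width, rows of its height: a listed point, or the origin of a listed thing).
The state is a dict: "time_s": time; "joint_positions": joint angles; "dq": joint speeds; "joint_efforts": joint torques, N m; "tcp_pos": TCP position; "ee_rot": TCP orientation; "ft_force": force on the tool from outside, world axes, zero at the start; "moment": the same for the moment, N m; "gripper_width": finger opening in m; "finger_force": force on a finger pad.
Only numpy, scipy, OpenCV 4.12 (cv2) and the standard library are available. Lean on these libraries where they do the work, as an engineer would, in place of code of your own. Each camera call takes 0.05 s, during which the arm holds its last target. There are 200 camera calls.

## Working session

There is one attempt and no reset: what is moved stays moved. The work goes in short steps, Python scripts to look and compute and a tool call to move; the robot and the scene stay as the last step left them, time stands still between calls to the robot, and variables do not carry over. Pictures are saved under pics/ and viewed, at most 10 in all, crops included, and the job is handed in when it is done.

Besides the shell and the picture viewer there is one more tool, called as a command line: name --argument value ..., lists and objects as JSON in quotes. servo_tool: Moves the arm, as the interface text tells. Its arguments: {"type":"object","properties":{"deltas":{"type":"array"},"gripper":{"type":"number"}},"required":["deltas"]}

```bash
mkdir -p pics
cat > h.py <<'E'
import numpy as np, cv2
from scipy.spatial.transform import Rotation as Ro
from rig import bot, vision, job_done
def K(p):
    f=200/np.tan(np.radians(p["fov_y"])/2); return f
def pts(p, mask=None):
    """world points per pixel (H,W,3)"""
    f=K(p); v,u=np.mgrid[0:400,0:640].astype(float)
    dx=(u-p["cx"])/f; dy=(v-p["cy"])/f; x,y=dx.copy(),dy.copy()
    for _ in range(8):
        s=1+p["k1"]*(x*x+y*y); x=dx/s; y=dy/s
    z=p["range_z"]; c=np.stack([x*z,y*z,z],-1)
    R=cv2.Rodrigues(np.array(p["rvec"],float))[0]
    return (c-np.array(p["tvec"]).ravel())@R
def proj(p,P):
    f=K(p);R=cv2.Rodrigues(np.array(p["rvec"],float))[0]
    c=np.atleast_2d(P)@R.T+np.array(p["tvec"]).ravel(); x=c[:,:2]/c[:,2:]
    s=1+p["k1"]*(x**2).sum(1,keepdims=True); return x*s*f+[p["cx"],p["cy"]]
def save(n,img): cv2.imwrite(f"pics/{n}.png",cv2.cvtColor(img,cv2.COLOR_RGB2BGR))
E
python3 - <<'E'
from h import *
import pickle
P={}
ims=[]
for n in("top","side"):
    p=vision.camera(n); P[n]=p; ims.append(p["image"]); W=pts(p)
    for l in("medallion","small_medallion","spatula","board"):
        for o in vision.outline_of(l,p):
            m=o["mask"]&(p["range_z"]>0); q=W[m]
            if len(q)==0: continue
            print(n,l,round(o["confidence"],2),np.round(np.array(o["rect"])*[640,400,640,400]).astype(int),np.median(q,0).round(3),np.percentile(q,2,axis=0).round(3),np.percentile(q,98,axis=0).round(3),np.median(p["image"][m],0))
        for o in vision.tip_of(l,p):
            c=(np.array(o["xy"])*[640,400]).astype(int); print("  tip",n,l,round(o["confidence"],2),c,W[c[1],c[0]].round(3))
pickle.dump(P,open("P.pkl","wb"))
save("a",np.vstack(ims)[:, :])
cv2.imwrite("pics/a.png",cv2.resize(cv2.imread("pics/a.png"),(480,600)))
s=bot.get_state();print(s["tcp_pos"],s["ee_rot"],s["gripper_width"])
E
```

```text
top medallion 0.75 [360 242  53  47] [ 0.59  -0.198  0.014] [ 0.551 -0.237  0.008] [ 0.63  -0.158  0.016] [177. 176. 178.]
top medallion 0.69 [284 223  46  43] [ 0.627 -0.061  0.014] [ 0.589 -0.099  0.008] [ 0.665 -0.02   0.016] [218.  77.  64.]
  tip top medallion 0.8 [360 242] [ 0.59  -0.197  0.015]
  tip top medallion 0.79 [282 224] [ 0.624 -0.055  0.012]
top small_medallion 0.85 [195 225  34  32] [0.621 0.111 0.013] [0.595 0.085 0.007] [0.647 0.139 0.016] [215.  69.  59.]
  tip top small_medallion 0.69 [192 224] [0.624 0.112 0.015]
top spatula 0.83 [448 295  39 112] [ 0.533 -0.344  0.004] [ 0.414 -0.387 -0.   ] [ 0.591 -0.319  0.052] [219. 213. 221.]
top spatula 0.82 [473 159  82  90] [ 0.767 -0.401  0.005] [ 0.663 -0.457  0.001] [ 0.824 -0.353  0.052] [ 86. 194. 102.]
  tip top spatula 0.75 [455 135] [ 0.793 -0.386  0.003]
  tip top spatula 0.67 [446 262] [ 0.552 -0.357  0.003]
top board 0.91 [236 156 156  93] [0.749 0.029 0.008] [ 0.673 -0.112  0.005] [0.829 0.175 0.01 ] [244. 226. 166.]
top board 0.29 [285 224  46  44] [ 0.627 -0.061  0.014] [ 0.589 -0.099  0.008] [ 0.667 -0.0
[... 555 characters left out ...]
 43.  29.]
  tip side small_medallion 0.82 [300 295] [0.622 0.117 0.013]
side spatula 0.76 [439 152  90  25] [ 0.516 -0.336  0.039] [ 0.411 -0.382  0.002] [ 0.588 -0.314  0.052] [221. 149.  86.]
side spatula 0.6 [336 121  86  33] [ 0.755 -0.406  0.007] [ 0.66  -0.558  0.   ] [ 0.831 -0.35   0.052] [ 36. 179.  78.]
  tip side spatula 0.96 [310 131] [ 0.79  -0.378  0.003]
  tip side spatula 0.91 [409 154] [ 0.557 -0.35   0.003]
side board 0.66 [232 257 175 146] [0.745 0.073 0.009] [ 0.67  -0.106  0.003] [0.827 0.183 0.011] [245. 227. 154.]
  tip side board 0.79 [290 251] [0.672 0.032 0.009]
[ 0.16955284 -0.49686081  0.23132717] [3.14155376e+00 6.34475680e-07 3.28836118e-01] 0.08572317295866604
```

View pics/a.png

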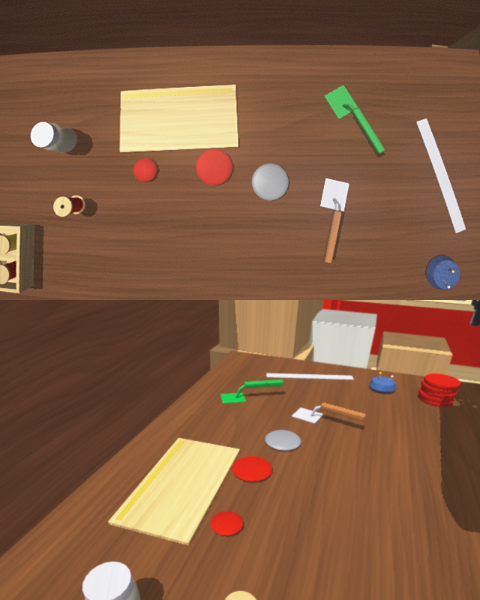

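The top view shows two spatula shapes: one with a green blade and handle at px (473,159), and one with a steel blade and wooden handle at (448,295). The second matches the description. The large red disc is at (284,223), the small red one at (195,225), and the grey look-alike at (360,242). I'll confirm the choice in one crop and fit the poses.

Run:
```python
from h import *
import pickle
P=pickle.load(open("P.pkl","rb"))
for n in("top","side"):
    p=P[n]; W=pts(p); im=p["image"].astype(int); hsv=cv2.cvtColor(p["image"],cv2.COLOR_RGB2HSV)
    L=(W[...,0]>.38)&(W[...,0]<.62)&(W[...,1]>-.42)&(W[...,1]<-.29)
    h=L&(W[...,2]>.042); q=W[h]; c=q[:,:2].mean(0); u,s,v=np.linalg.svd(q[:,:2]-c,full_matrices=False)
    d=v[0]*np.sign(v[0][0]); t=(q[:,:2]-c)@d
    print(n,"handle",c.round(4),"yaw",np.degrees(np.arctan2(d[1],d[0])).round(1),(c+d*t.min()).round(4),(c+d*t.max()).round(4),np.percentile(q[:,2],[5,50,95]).round(4))
    b=L&(hsv[...,1]<60)&(hsv[...,2]>150)&(W[...,2]<.02)&(W[...,2]>-.01)
    r=cv2.minAreaRect(W[b][:,:2].astype(np.float32)*1000); print("blade",r,"z",np.median(W[b][:,2]))
    R=(abs(W[...,0]-.626)<.06)&(abs(W[...,1]+.057)<.06)&(hsv[...,1]>140)&(im[...,0]-im[...,1]>90)&(W[...,2]>.0115)
    print("med",cv2.minEnclosingCircle(W[R][:,:2].astype(np.float32)*1000),W[R].mean(0).round(4),np.median(W[R][:,2]))
    B=(W[...,0]>.64)&(W[...,0]<.86)&(W[...,1]>-.15)&(W[...,1]<.22)&(W[...,2]>.005)&(W[...,2]<.011)&(im[...,0]>200)&(im[...,1]>180)
    r=cv2.minAreaRect(W[B][:,:2].astype(np.float32)*1000); print("board",r,cv2.boxPoints(r).round(0).tolist())
save("b",cv2.resize(P["top"]["image"][90:370,240:520],(560,560),interpolation=cv2.INTER_CUBIC))
```

```text
top handle [ 0.4668 -0.3343] yaw -13.1 [ 0.4072 -0.3204] [ 0.527  -0.3482] [0.0443 0.0495 0.0516]
blade ((557.0846557617188, -357.945556640625), (62.198665618896484, 71.89849853515625), 76.72749328613281) z 0.0026109125082926237
med ((627.0769653320312, -60.64632034301758), 42.32548522949219) [ 0.6269 -0.0602  0.014 ] 0.013977707524966037
board ((751.5834350585938, 32.92144775390625), (160.85443115234375, 299.07977294921875), 2.265303134918213) [[665.0, 179.0], [677.0, -120.0], [838.0, -113.0], [826.0, 186.0]]
side handle [ 0.4626 -0.3289] yaw -13.1 [ 0.4068 -0.3159] [ 0.526  -0.3436] [0.0427 0.0493 0.0519]
blade ((555.0050048828125, -370.6938171386719), (95.77407836914062, 73.70374298095703), 77.61815643310547) z 0.0034499626173287957
med ((625.4620971679688, -55.33613204956055), 44.14789962768555) [ 0.6257 -0.054   0.0147] 0.014810142044141215
board ((750.9869384765625, 34.291717529296875), (160.71554565429688, 302.2677307128906), 2.319668769836426) [[665.0, 182.0], [677.0, -120.0], [837.0, -113.0], [825.0, 189.0]]
```

View pics/b.png

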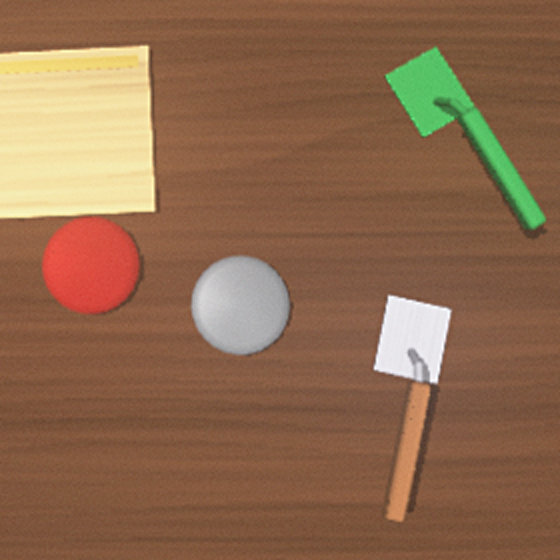

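The crop confirms it: the steel-bladed spatula with the wooden handle is at crop (413,400), the red medallion at (92,265), and the grey disc and green spatula get left alone. Next I move above the grip point, at about (0.494, -0.341) with yaw -13.1°.

servo_tool --deltas '[{"dx": 18,"dy": -2,"dz": 6},{"dx": 34,"dy": -4,"dz": 12},{"dx": 34,"dy": -4,"dz": 12},{"dx": 34,"dy": -4,"dz": 12},{"dx": 34,"dy": -4,"dz": 12},{"dx": 34,"dy": -4,"dz": 12},{"dx": 34,"dy": -4,"dz": 12},{"dx": 34,"dy": -4,"dz": 12},{"dx": 34,"dy": -4,"dz": 12},{"dx": 34,"dy": -4,"dz": 12},{"dx": 34,"dy": -5,"dz": 12}]' --gripper 1.0

```text
$.deltas[0]: bad value
```

servo_tool --deltas '[{"wz": 8},{"wz": 8},{"wz": 8},{"wz": 7.9},{}]'

```text
$.deltas[0]: bad value
```

```bash
cat >> h.py <<'E'
def go(x,y,z,yaw=None,pitch=0):
    """deltas in current tool frame (mm, deg) to a target; pitch = nose up"""
    s=bot.get_state(); R=Ro.from_euler("xyz",s["ee_rot"]); d=R.inv().apply(np.array([x,y,z])-s["tcp_pos"])*1000
    T=R if yaw is None else Ro.from_euler("xyz",[np.pi,-np.radians(pitch),np.radians(yaw)])
    w=np.degrees((R.inv()*T).as_rotvec()); print("t",round(s["time_s"],2),"tcp",np.array(s["tcp_pos"]).round(4),"rpy",np.degrees(s["ee_rot"]).round(2),"d",d.round(1),"w",w.round(2),"F",np.array(s["ft_force"]).round(1),"wid",round(s["gripper_width"],4))
E
python3 - <<'E'
from h import *
go(.4945,-.341,.1,-13.1)
p=vision.camera("wrist"); W=pts(p); hsv=cv2.cvtColor(p["image"],cv2.COLOR_RGB2HSV)
L=(W[...,0]>.38)&(W[...,0]<.62)&(W[...,1]>-.42)&(W[...,1]<-.29)&(p["range_z"]>0)
h=L&(W[...,2]>.04)&(W[...,2]<.056)&(hsv[...,0]<20)&(hsv[...,1]>90); q=W[h][:,:2]; c=q.mean(0);v=np.linalg.svd(q-c,full_matrices=False)[2][0];v*=np.sign(v[0]);t=(q-c)@v
print("handle",c,np.degrees(np.arctan2(v[1],v[0])),c+v*t.min(),c+v*t.max(),h.sum())
b=L&(hsv[...,1]<60)&(hsv[...,2]>130)&(W[...,2]<.012)&(W[...,2]>-.005)
print("blade",cv2.minAreaRect(W[b][:,:2].astype(np.float32)*1000),b.sum())
save("c",p["image"])
E
```

```text
t 0.9 tcp [ 0.1696 -0.4969  0.2313] rpy [180.     0.    18.84] d [357.9 -42.6 131.3] w [ 0.   -0.   31.94] F [0.  0.  0.4] wid 0.0857<stdin>:5: RuntimeWarning: Mean of empty slice.
  ret = um.true_divide(
Traceback (most recent call last):
IndexError: index 0 is out of bounds for axis 0 with size 0
```

Each row needs all six keys.

servo_tool --deltas '[{"dx": 18,"dy": -2,"dz": 6,"wx": 0,"wy": 0,"wz": 0},{"dx": 34,"dy": -4,"dz": 12.5,"wx": 0,"wy": 0,"wz": 3},{"dx": 34,"dy": -2,"dz": 12.5,"wx": 0,"wy": 0,"wz": 0},{"dx": 34,"dy": -2,"dz": 12.5,"wx": 0,"wy": 0,"wz": 0},{"dx": 34,"dy": -2,"dz": 12.5,"wx": 0,"wy": 0,"wz": 0},{"dx": 34,"dy": -2,"dz": 12.5,"wx": 0,"wy": 0,"wz": 0},{"dx": 34,"dy": -2,"dz": 12.5,"wx": 0,"wy": 0,"wz": 0},{"dx": 34,"dy": -2,"dz": 12.5,"wx": 0,"wy": 0,"wz": 0},{"dx": 34,"dy": -2,"dz": 12.5,"wx": 0,"wy": 0,"wz": 0},{"dx": 34,"dy": -2,"dz": 12.5,"wx": 0,"wy": 0,"wz": 0},{"dx": 34,"dy": -2,"dz": 12.5,"wx": 0,"wy": 0,"wz": 0}]' --gripper 1.0

```text
time_s: 2.33
tcp_pos: [0.5078, -0.372, 0.0995]
ee_rot: [-3.141, 0.0, 0.277]
ft_force: [-0.0, -0.2, 0.1]
gripper_width: 0.0855
finger_force: 0.0
```

servo_tool --deltas '[{"dx": 0,"dy": 0,"dz": 0,"wx": 0,"wy": 0,"wz": 7.3},{"dx": 0,"dy": 0,"dz": 0,"wx": 0,"wy": 0,"wz": 7.3},{"dx": 0,"dy": 0,"dz": 0,"wx": 0,"wy": 0,"wz": 7.3},{"dx": 0,"dy": 0,"dz": 0,"wx": 0,"wy": 0,"wz": 7},{"dx": 0,"dy": 0,"dz": 0,"wx": 0,"wy": 0,"wz": 0}]'

```text
time_s: 2.95
tcp_pos: [0.5066, -0.3726, 0.1]
ee_rot: [-3.141, 0.0, -0.227]
ft_force: [-0.2, -0.2, 0.4]
gripper_width: 0.0853
finger_force: 0.0
```

Run:
```python
from h import *
go(.4945,-.341,.1,-13.1)
p=vision.camera("wrist"); save("c",p["image"]); W=pts(p); hsv=cv2.cvtColor(p["image"],cv2.COLOR_RGB2HSV)
L=(W[...,0]>.38)&(W[...,0]<.62)&(W[...,1]>-.42)&(W[...,1]<-.29)&(p["range_z"]>0)
h=L&(W[...,2]>.04)&(W[...,2]<.056)&(hsv[...,0]<20)&(hsv[...,1]>90); q=W[h][:,:2]; print(h.sum())
b=L&(hsv[...,1]<60)&(hsv[...,2]>130)&(W[...,2]<.012)&(W[...,2]>-.005)
print("blade",b.sum(), cv2.minAreaRect(W[b][:,:2].astype(np.float32)*1000))
c=q.mean(0);v=np.linalg.svd(q-c,full_matrices=False)[2][0];v*=np.sign(v[0]);t=(q-c)@v
print("handle",c,np.degrees(np.arctan2(v[1],v[0])),c+v*t.min(),c+v*t.max())
```

```text
t 2.95 tcp [ 0.5066 -0.3726  0.1   ] rpy [-1.7998e+02  2.0000e-02 -1.2980e+01] d [-18.9 -28.1  -0. ] w [-0.02  0.02  0.12] F [-0.2 -0.2  0.4] wid 0.0853
3995
blade 7882 ((550.9736938476562, -355.84295654296875), (62.117034912109375, 82.18633270263672), 76.90342712402344)
handle [ 0.47301768 -0.33848874] -13.338041986849614 [ 0.41119416 -0.32383094] [ 0.52216483 -0.3501411 ]
```

View pics/c.png

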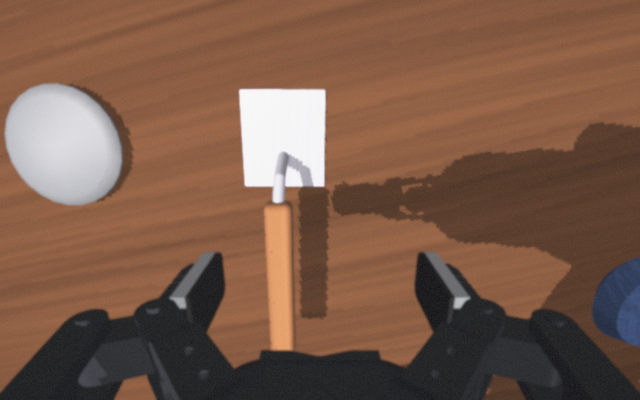

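The wrist view shows the handle at column 280, left of the midpoint between the fingers (column 320), with the blade at (283,138). I shift over it, go down and close.

servo_tool --deltas '[{"dx": -9,"dy": -14,"dz": 0,"wx": 0,"wy": 0,"wz": 0.3},{"dx": -10,"dy": -13.5,"dz": 0,"wx": 0,"wy": 0,"wz": 0},{"dx": 0,"dy": 0,"dz": 15,"wx": 0,"wy": 0,"wz": 0},{"dx": 0,"dy": 0,"dz": 20,"wx": 0,"wy": 0,"wz": 0},{"dx": 0,"dy": 0,"dz": 20,"wx": 0,"wy": 0,"wz": 0},{"dx": 0,"dy": 0,"dz": 15,"wx": 0,"wy": 0,"wz": 0},{"dx": 0,"dy": 0,"dz": 8,"wx": 0,"wy": 0,"wz": 0},{"dx": 0,"dy": 0,"dz": 0,"wx": 0,"wy": 0,"wz": 0}]'

```text
time_s: 4.0
tcp_pos: [0.4939, -0.3424, 0.0218]
ee_rot: [-3.141, 0.001, -0.233]
ft_force: [0.6, -1.1, -0.4]
gripper_width: 0.0854
finger_force: 0.0
```

servo_tool --deltas '[{"dx": 0,"dy": 0,"dz": 0,"wx": 0,"wy": 0,"wz": 0},{"dx": 0,"dy": 0,"dz": 0,"wx": 0,"wy": 0,"wz": 0},{"dx": 0,"dy": 0,"dz": 0,"wx": 0,"wy": 0,"wz": 0},{"dx": 0,"dy": 0,"dz": 0,"wx": 0,"wy": 0,"wz": 0},{"dx": 0,"dy": 0,"dz": 0,"wx": 0,"wy": 0,"wz": 0},{"dx": 0,"dy": 0,"dz": 0,"wx": 0,"wy": 0,"wz": 0},{"dx": 0,"dy": 0,"dz": 0,"wx": 0,"wy": 0,"wz": 0},{"dx": 0,"dy": 0,"dz": 0,"wx": 0,"wy": 0,"wz": 0}]' --gripper 0.0

```text
time_s: 5.0
tcp_pos: [0.4942, -0.3425, 0.0226]
ee_rot: [3.141, -0.0, -0.233]
ft_force: [-1.1, 1.5, 5.8]
gripper_width: 0.0171
finger_force: 60.5
```

servo_tool --deltas '[{"dx": 0,"dy": 0,"dz": -5,"wx": 0,"wy": 0,"wz": 0},{"dx": 0,"dy": 0,"dz": -15,"wx": 0,"wy": 0,"wz": 0},{"dx": 0,"dy": 0,"dz": -20,"wx": 0,"wy": 0,"wz": 0},{"dx": 0,"dy": 0,"dz": -15,"wx": 0,"wy": 0,"wz": 0},{"dx": 0,"dy": 0,"dz": -5,"wx": 0,"wy": 0,"wz": 0}]'

```text
time_s: 5.62
tcp_pos: [0.4946, -0.343, 0.0837]
ee_rot: [3.141, -0.002, -0.233]
ft_force: [0.8, 0.4, -0.7]
gripper_width: 0.0168
finger_force: 59.8
```

servo_tool --deltas '[{"dx": -5,"dy": -13,"dz": 0,"wx": 0,"wy": 0,"wz": 0},{"dx": -10,"dy": -25,"dz": 0,"wx": 0,"wy": 0,"wz": 0},{"dx": -10,"dy": -25,"dz": 0,"wx": 0,"wy": 0,"wz": 0},{"dx": -10,"dy": -25,"dz": 0,"wx": 0,"wy": 0,"wz": 0},{"dx": -10,"dy": -25,"dz": 0,"wx": 0,"wy": 0,"wz": 0},{"dx": -10,"dy": -25,"dz": 0,"wx": 0,"wy": 0,"wz": 0},{"dx": -10,"dy": -25,"dz": 0,"wx": 0,"wy": 0,"wz": 0},{"dx": -10,"dy": -25,"dz": 0,"wx": 0,"wy": 0,"wz": 0},{"dx": -10,"dy": -25,"dz": 0,"wx": 0,"wy": 0,"wz": 0},{"dx": -10,"dy": -25,"dz": 0,"wx": 0,"wy": 0,"wz": 0},{"dx": -7,"dy": -23,"dz": 0,"wx": 0,"wy": 0,"wz": 0}]'

```text
time_s: 7.0
tcp_pos: [0.4536, -0.0631, 0.0816]
ee_rot: [-3.141, 0.002, -0.233]
ft_force: [0.6, 0.1, -1.8]
gripper_width: 0.0172
finger_force: 59.7
```

servo_tool --deltas '[{"dx": 0,"dy": 0,"dz": 0,"wx": 0,"wy": 0,"wz": -5},{"dx": 0,"dy": 0,"dz": 0,"wx": 0,"wy": 0,"wz": -5},{"dx": 0,"dy": 0,"dz": 0,"wx": 0,"wy": 0,"wz": -5.7},{"dx": 0,"dy": 0,"dz": 0,"wx": 0,"wy": 0,"wz": 0},{"dx": 0,"dy": 0,"dz": 0,"wx": 0,"wy": 0,"wz": 0}]'

```text
time_s: 7.62
tcp_pos: [0.4546, -0.0645, 0.082]
ee_rot: [-3.141, 0.001, 0.039]
ft_force: [-0.9, -0.2, -0.5]
gripper_width: 0.017
finger_force: 59.7
```

```bash
cat >> h.py <<'E'
def look(name="wrist",f=None):
    p=vision.camera(name); W=pts(p); im=p["image"].astype(int); hsv=cv2.cvtColor(p["image"],cv2.COLOR_RGB2HSV); ok=p["range_z"]>0
    if f: save(f,p["image"])
    R=ok&(im[...,0]-im[...,1]>90)&(hsv[...,1]>140)&(W[...,1]<.04)&(W[...,2]<.1)&(W[...,0]>.5)
    R&=((hsv[...,0]<5)|(hsv[...,0]>174))
    if R.sum()>50: print(name,"red",R.sum(),cv2.minEnclosingCircle(W[R][:,:2].astype(np.float32)*1000),"z",np.percentile(W[R][:,2],[5,50,95]).round(4))
    return p,W,hsv,ok
E
python3 - <<'E'
from h import *
go(.455,-.065,.08,2.3)
p,W,hsv,ok=look(f="d")
b=ok&(hsv[...,1]<60)&(hsv[...,2]>130)&(W[...,2]<.09)&(W[...,2]>.02)&(W[...,0]>.46)&(W[...,0]<.6)&(abs(W[...,1]+.065)<.06)
q=W[b]; print("blade",b.sum(),cv2.minAreaRect(q[:,:2].astype(np.float32)*1000),np.median(q[:,2]))
A=np.c_[q[:,:2]-q[:,:2].mean(0),np.ones(len(q))]; print(np.linalg.lstsq(A,q[:,2],rcond=None)[0])
look("top");
E
```

```text
t 7.62 tcp [ 0.4546 -0.0645  0.082 ] rpy [-1.7998e+02  4.0000e-02  2.2300e+00] d [0.4 0.5 2. ] w [-0.02  0.04 -0.07] F [-0.9 -0.2 -0.5] wid 0.017
wrist red 173 ((584.3084716796875, -62.008880615234375), 13.944063186645508) z [0.0068 0.0082 0.0095]
blade 17467 ((517.702880859375, -62.47831344604492), (69.86759948730469, 60.666053771972656), 2.3458468914031982) 0.06131496612834606
[-0.02169291  0.00145897  0.06171982]
top red 1792 ((627.9586791992188, -59.40581130981445), 45.09162521362305) z [0.0088 0.0135 0.0157]
```

View pics/d.png

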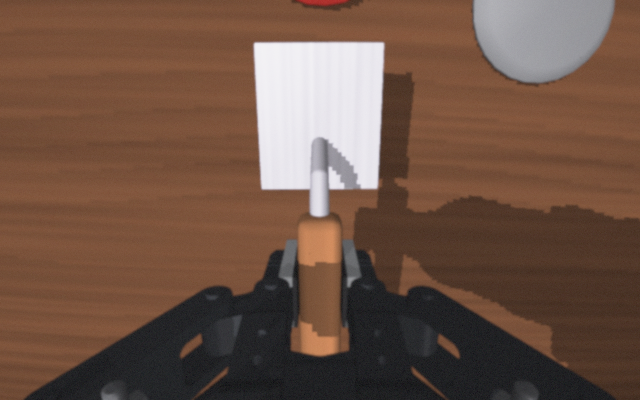

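The grip holds. The blade is centred at pixel (320,115), axis-aligned and level, with its nose about 30 mm short of the red rim. I lower it to the table.

servo_tool --deltas '[{"dx": 0,"dy": 0,"dz": 10,"wx": 0,"wy": 0,"wz": 0},{"dx": 0,"dy": 0,"dz": 16,"wx": 0,"wy": 0,"wz": 0},{"dx": 0,"dy": 0,"dz": 16,"wx": 0,"wy": 0,"wz": 0},{"dx": 0,"dy": 0,"dz": 10,"wx": 0,"wy": 0,"wz": 0},{"dx": 0,"dy": 0,"dz": 5,"wx": 0,"wy": 0,"wz": 0},{"dx": 0,"dy": 0,"dz": 2,"wx": 0,"wy": 0,"wz": 0},{"dx": 0,"dy": 0,"dz": 0,"wx": 0,"wy": 0,"wz": 0},{"dx": 0,"dy": 0,"dz": 0,"wx": 0,"wy": 0,"wz": 0}]'

```text
time_s: 8.72
tcp_pos: [0.4555, -0.0651, 0.0236]
ee_rot: [3.141, -0.001, 0.041]
ft_force: [0.4, -0.5, -0.5]
gripper_width: 0.017
finger_force: 59.7
```

Run:
```python
from h import *
go(.455,-.065,.0226,2.3)
s=bot.get_state(); print(s["moment"])
p,W,hsv,ok=look()
b=ok&(hsv[...,1]<60)&(hsv[...,2]>130)&(W[...,2]<.03)&(W[...,0]>.46)&(W[...,0]<.575)&(abs(W[...,1]+.065)<.04)
q=W[b]; print("blade",b.sum(),cv2.minAreaRect(q[:,:2].astype(np.float32)*1000),np.median(q[:,2]))
A=np.c_[q[:,:2]-q[:,:2].mean(0),np.ones(len(q))]; print(np.linalg.lstsq(A,q[:,2],rcond=None)[0])
```

```text
t 8.72 tcp [ 0.4555 -0.0651  0.0236] rpy [ 1.7999e+02 -4.0000e-02  2.3400e+00] d [-0.5 -0.1  1. ] w [ 0.01 -0.04  0.04] F [ 0.4 -0.5 -0.5] wid 0.017
[-0.02899774  0.06785449  0.05813593]
blade 17992 ((512.7001342773438, -63.203067779541016), (84.37451171875, 62.56391906738281), 2.6079392433166504) 0.003013170012785563
[-0.01778031 -0.00010401  0.003278  ]
```

servo_tool --deltas '[{"dx": 6,"dy": 0,"dz": 1,"wx": 0,"wy": 0,"wz": 0},{"dx": 10,"dy": 0,"dz": 0,"wx": 0,"wy": 0,"wz": 0},{"dx": 8,"dy": 0,"dz": 0,"wx": 0,"wy": 0,"wz": 0},{"dx": 4,"dy": 0,"dz": 0,"wx": 0,"wy": 0,"wz": 0},{"dx": 4,"dy": 0,"dz": 0,"wx": 0,"wy": 0,"wz": 0},{"dx": 4,"dy": 0,"dz": 0,"wx": 0,"wy": 0,"wz": 0},{"dx": 4,"dy": 0,"dz": 0,"wx": 0,"wy": 0,"wz": 0},{"dx": 4,"dy": 0,"dz": 0,"wx": 0,"wy": 0,"wz": 0},{"dx": 0,"dy": 0,"dz": 0,"wx": 0,"wy": 0,"wz": 0}]'

```text
time_s: 9.9
tcp_pos: [0.4986, -0.0632, 0.0227]
ee_rot: [3.141, 0.001, 0.041]
ft_force: [-5.8, -0.7, 10.1]
gripper_width: 0.017
finger_force: 61.2
```

Run:
```python
from h import *
go(.52,-.062,.0226,2.3)
p,W,hsv,ok=look(); look("top")
q,_,_,_=look("side")
save("e",np.vstack([p["image"][:200],cv2.resize(q["image"][160:280,250:442],(640,400))]))
```

```text
t 9.9 tcp [ 0.4986 -0.0632  0.0227] rpy [1.7999e+02 8.0000e-02 2.3400e+00] d [21.4 -0.3  0. ] w [0.01 0.08 0.04] F [-5.8 -0.7 10.1] wid 0.017
wrist red 9624 ((613.18212890625, -59.2196044921875), 42.661624908447266) z [0.0109 0.0154 0.0169]
top red 1774 ((630.8533935546875, -59.468177795410156), 44.87915802001953) z [0.0101 0.0149 0.0174]
side red 1390 ((628.6223754882812, -56.10353088378906), 44.06394958496094) z [0.0102 0.0158 0.018 ]
```

View pics/e.png

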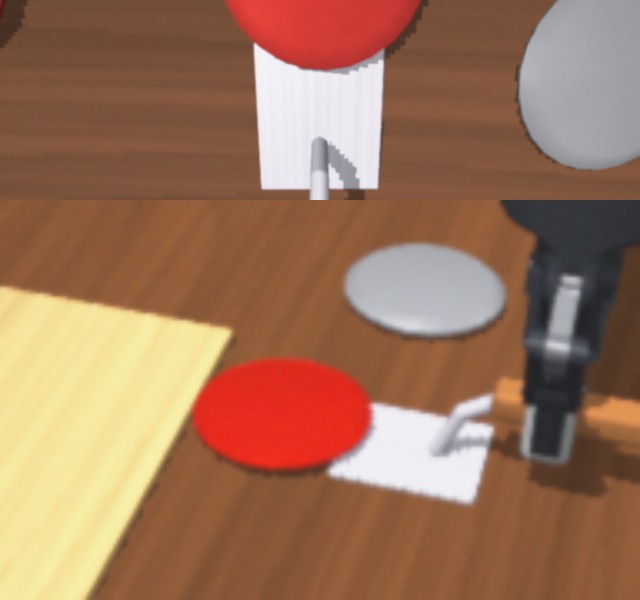

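The medallion is riding up on the blade and is braced by the board edge: disc at (320,20), blade nose under it. I push in 20 mm more, then start the lifting arc.

servo_tool --deltas '[{"dx": 5,"dy": 0,"dz": -0.2,"wx": 0,"wy": 0,"wz": 0},{"dx": 5,"dy": 0,"dz": 0,"wx": 0,"wy": 0,"wz": 0},{"dx": 5,"dy": 0,"dz": 0,"wx": 0,"wy": 0,"wz": 0},{"dx": 5,"dy": 0,"dz": 0,"wx": 0,"wy": 0,"wz": 0},{"dx": 0,"dy": 0,"dz": 0,"wx": 0,"wy": 0,"wz": 0}]'

```text
time_s: 10.68
tcp_pos: [0.5195, -0.0624, 0.0227]
ee_rot: [3.141, 0.0, 0.041]
ft_force: [-3.3, -0.0, 5.8]
gripper_width: 0.0168
finger_force: 60.7
```

servo_tool --deltas '[{"dx": 0,"dy": 0,"dz": -3,"wx": 0,"wy": 0,"wz": 0},{"dx": 1,"dy": 0,"dz": -3.5,"wx": 0,"wy": 0,"wz": 0},{"dx": 1,"dy": 0,"dz": -4,"wx": 0,"wy": 0,"wz": 0},{"dx": 1.5,"dy": 0,"dz": -4,"wx": 0,"wy": 0,"wz": 0},{"dx": 3,"dy": 0,"dz": -4,"wx": 0,"wy": 0,"wz": 0},{"dx": 3.5,"dy": 0,"dz": -3.5,"wx": 0,"wy": 0,"wz": 0},{"dx": 3.5,"dy": 0,"dz": -3.7,"wx": 0,"wy": 0,"wz": 0},{"dx": 4,"dy": 0,"dz": -3.7,"wx": 0,"wy": 0,"wz": 0},{"dx": 0,"dy": 0,"dz": 0,"wx": 0,"wy": 0,"wz": 0}]'

```text
time_s: 11.8
tcp_pos: [0.5373, -0.0617, 0.0522]
ee_rot: [3.141, -0.001, 0.041]
ft_force: [0.2, -0.5, -1.7]
gripper_width: 0.0172
finger_force: 59.7
```

Run:
```python
from h import *
go(.538,-.062,.052,2.3)
p,W,hsv,ok=look(); look("top")
q,_,_,_=look("side")
save("f",np.vstack([p["image"][:200],cv2.resize(q["image"][160:280,250:442],(640,400))]))
```

```text
t 11.8 tcp [ 0.5373 -0.0617  0.0522] rpy [ 1.7999e+02 -5.0000e-02  2.3500e+00] d [0.7 0.3 0.2] w [ 0.01 -0.05  0.05] F [ 0.2 -0.5 -1.7] wid 0.0172
wrist red 15718 ((643.2334594726562, -51.691253662109375), 50.12810134887695) z [0.0354 0.0541 0.0664]
top red 1103 ((642.3055419921875, -56.923736572265625), 42.55982971191406) z [0.0209 0.0469 0.0657]
side red 923 ((573.115966796875, -983.66259765625), 975.70703125) z [-0.0375  0.0402  0.0659]
```

View pics/f.png

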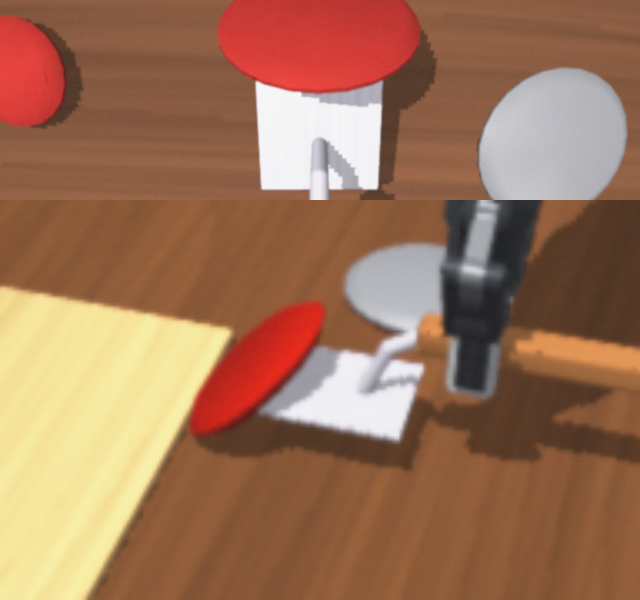

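The medallion is tilted about 40° and centred on the blade, with its rim braced at the board edge (side crop (210,420)). I continue the arc past vertical.

servo_tool --deltas '[{"dx": 3.8,"dy": 0,"dz": -3.8,"wx": 0,"wy": 0,"wz": 0},{"dx": 3.8,"dy": 0,"dz": -3.8,"wx": 0,"wy": 0,"wz": 0},{"dx": 4.3,"dy": 0,"dz": -3.2,"wx": 0,"wy": 0,"wz": 0},{"dx": 4.3,"dy": 0,"dz": -3.2,"wx": 0,"wy": 0,"wz": 0},{"dx": 4.6,"dy": 0,"dz": -2.6,"wx": 0,"wy": 0,"wz": 0},{"dx": 4.6,"dy": 0,"dz": -2.5,"wx": 0,"wy": 0,"wz": 0},{"dx": 5,"dy": 0,"dz": -1.7,"wx": 0,"wy": 0,"wz": 0},{"dx": 5,"dy": 0,"dz": -1.7,"wx": 0,"wy": 0,"wz": 0},{"dx": 5,"dy": 0,"dz": -1,"wx": 0,"wy": 0,"wz": 0},{"dx": 5,"dy": 0,"dz": -1,"wx": 0,"wy": 0,"wz": 0},{"dx": 5,"dy": 0,"dz": 0,"wx": 0,"wy": 0,"wz": 0},{"dx": 5,"dy": 0,"dz": 0,"wx": 0,"wy": 0,"wz": 0}]'

```text
time_s: 13.45
tcp_pos: [0.5922, -0.0594, 0.0764]
ee_rot: [3.142, 0.0, 0.041]
ft_force: [0.1, 0.4, -0.8]
gripper_width: 0.017
finger_force: 59.7
```

servo_tool --deltas '[{"dx": 5,"dy": 0,"dz": 0,"wx": 0,"wy": 0,"wz": 0},{"dx": 5,"dy": 0,"dz": 0,"wx": 0,"wy": 0,"wz": 0},{"dx": 0,"dy": 0,"dz": 0,"wx": 0,"wy": 0,"wz": 0},{"dx": 0,"dy": 0,"dz": 0,"wx": 0,"wy": 0,"wz": 0},{"dx": 0,"dy": 0,"dz": 0,"wx": 0,"wy": 0,"wz": 0}]'

```text
time_s: 14.08
tcp_pos: [0.6017, -0.0589, 0.0764]
ee_rot: [-3.142, 0.0, 0.041]
ft_force: [-0.6, 0.3, -0.6]
gripper_width: 0.017
finger_force: 59.7
```

Run:
```python
from h import *
go(.455,-.065,.0226,2.3)
p,W,hsv,ok=look(); look("top")
q,_,_,_=look("side")
save("g",np.vstack([p["image"][:200],cv2.resize(q["image"][160:280,230:422],(640,400))]))
```

```text
t 14.07 tcp [ 0.6017 -0.0589  0.0764] rpy [-1.80e+02  1.00e-02  2.34e+00] d [-1.468e+02  1.000e-01  5.380e+01] w [-0.    0.01  0.04] F [-0.6  0.3 -0.6] wid 0.017
wrist red 5216 ((693.7051391601562, -49.896095275878906), 46.006248474121094) z [0.0168 0.0212 0.0227]
top red 68 ((702.8720703125, -88.68949890136719), 19.04642677307129) z [0.0163 0.0188 0.0226]
side red 1479 ((614.0720825195312, -986.077392578125), 985.5455932617188) z [-0.0461  0.0175  0.0239]
```

View pics/g.png

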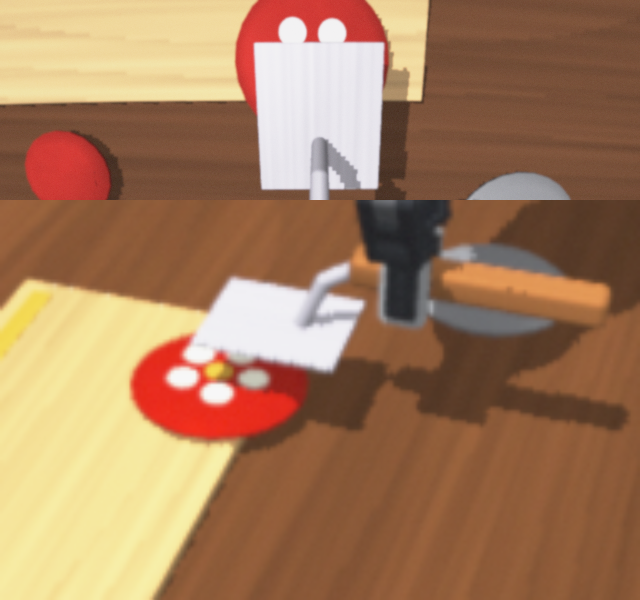

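The medallion is flipped: flower up and flat on the board, at side crop (218,385). I retract and stand the spatula down.

servo_tool --deltas '[{"dx": -8,"dy": 0,"dz": 0,"wx": 0,"wy": 0,"wz": 0},{"dx": -20,"dy": 0,"dz": 0,"wx": 0,"wy": 0,"wz": 0},{"dx": -25,"dy": 0,"dz": 0,"wx": 0,"wy": 0,"wz": 0},{"dx": -25,"dy": 0,"dz": 0,"wx": 0,"wy": 0,"wz": 0},{"dx": -25,"dy": 0,"dz": 0,"wx": 0,"wy": 0,"wz": 0},{"dx": -25,"dy": 0,"dz": 0,"wx": 0,"wy": 0,"wz": 0},{"dx": -25,"dy": 0,"dz": 0,"wx": 0,"wy": 0,"wz": 0},{"dx": -20,"dy": 0,"dz": 0,"wx": 0,"wy": 0,"wz": 0},{"dx": -7,"dy": 0,"dz": 0,"wx": 0,"wy": 0,"wz": 0}]'

```text
time_s: 15.35
tcp_pos: [0.4207, -0.0661, 0.0765]
ee_rot: [-3.141, 0.0, 0.04]
ft_force: [-0.5, -0.4, 0.3]
gripper_width: 0.0166
finger_force: 59.8
```

servo_tool --deltas '[{"dx": 0,"dy": 0,"dz": 8,"wx": 0,"wy": 0,"wz": 0},{"dx": 0,"dy": 0,"dz": 15,"wx": 0,"wy": 0,"wz": 0},{"dx": 0,"dy": 0,"dz": 15,"wx": 0,"wy": 0,"wz": 0},{"dx": 0,"dy": 0,"dz": 8,"wx": 0,"wy": 0,"wz": 0},{"dx": 0,"dy": 0,"dz": 4,"wx": 0,"wy": 0,"wz": 0},{"dx": 0,"dy": 0,"dz": 2,"wx": 0,"wy": 0,"wz": 0},{"dx": 0,"dy": 0,"dz": 1.5,"wx": 0,"wy": 0,"wz": 0},{"dx": 0,"dy": 0,"dz": 0,"wx": 0,"wy": 0,"wz": 0},{"dx": 0,"dy": 0,"dz": 0,"wx": 0,"wy": 0,"wz": 0}]'

```text
time_s: 16.48
tcp_pos: [0.4222, -0.0664, 0.0231]
ee_rot: [3.141, -0.0, 0.041]
ft_force: [0.6, 0.7, -1.0]
gripper_width: 0.0174
finger_force: 59.8
```

Within about 0.5 mm of the table, so down a little more, then open and rise straight up.

servo_tool --deltas '[{"dx": 0,"dy": 0,"dz": 0.5,"wx": 0,"wy": 0,"wz": 0},{"dx": 0,"dy": 0,"dz": 0,"wx": 0,"wy": 0,"wz": 0}]'

```text
time_s: 16.73
tcp_pos: [0.4221, -0.0663, 0.0226]
ee_rot: [3.141, -0.0, 0.041]
ft_force: [-2.2, -0.2, 4.2]
gripper_width: 0.0167
finger_force: 60.6
```

servo_tool --deltas '[{"dx": 0,"dy": 0,"dz": 0,"wx": 0,"wy": 0,"wz": 0},{"dx": 0,"dy": 0,"dz": 0,"wx": 0,"wy": 0,"wz": 0},{"dx": 0,"dy": 0,"dz": 0,"wx": 0,"wy": 0,"wz": 0},{"dx": 0,"dy": 0,"dz": 0,"wx": 0,"wy": 0,"wz": 0},{"dx": 0,"dy": 0,"dz": 0,"wx": 0,"wy": 0,"wz": 0},{"dx": 0,"dy": 0,"dz": 0,"wx": 0,"wy": 0,"wz": 0},{"dx": 0,"dy": 0,"dz": 0,"wx": 0,"wy": 0,"wz": 0},{"dx": 0,"dy": 0,"dz": 0,"wx": 0,"wy": 0,"wz": 0}]' --gripper 1.0

```text
time_s: 17.73
tcp_pos: [0.4221, -0.0663, 0.0224]
ee_rot: [-3.142, -0.0, 0.041]
ft_force: [-0.1, 0.0, 0.2]
gripper_width: 0.0853
finger_force: 0.0
```

servo_tool --deltas '[{"dx": 0,"dy": 0,"dz": -8,"wx": 0,"wy": 0,"wz": 0},{"dx": 0,"dy": 0,"dz": -20,"wx": 0,"wy": 0,"wz": 0},{"dx": 0,"dy": 0,"dz": -25,"wx": 0,"wy": 0,"wz": 0},{"dx": 0,"dy": 0,"dz": -25,"wx": 0,"wy": 0,"wz": 0},{"dx": 0,"dy": 0,"dz": -25,"wx": 0,"wy": 0,"wz": 0},{"dx": 0,"dy": 0,"dz": -12,"wx": 0,"wy": 0,"wz": 0},{"dx": 0,"dy": 0,"dz": 0,"wx": 0,"wy": 0,"wz": 0},{"dx": 0,"dy": 0,"dz": 0,"wx": 0,"wy": 0,"wz": 0}]'

```text
time_s: 18.73
tcp_pos: [0.4216, -0.0661, 0.1367]
ee_rot: [-3.141, 0.001, 0.041]
ft_force: [-0.7, -0.3, -0.1]
gripper_width: 0.0854
finger_force: 0.0
```

Run:
```python
from h import *
go(.455,-.065,.0226,2.3)
p,W,hsv,ok=look(); t,_,_,_=look("top")
q,_,_,_=look("side")
save("i",np.vstack([t["image"][130:290,180:436].repeat(2,0).repeat(2,1)[:,:512],cv2.resize(q["image"][160:280,230:422],(512,280))]))
```

```text
t 18.73 tcp [ 0.4216 -0.0661  0.1367] rpy [-1.7997e+02  6.0000e-02  2.3400e+00] d [ 33.6   0.3 114. ] w [-0.03  0.06  0.04] F [-0.7 -0.3 -0.1] wid 0.0854
top red 1281 ((695.0573120117188, -51.526344299316406), 43.87473678588867) z [0.0172 0.0215 0.0238]
side red 1616 ((614.277587890625, -982.54248046875), 981.8073120117188) z [-0.0453  0.0187  0.0238]
```

View pics/i.png

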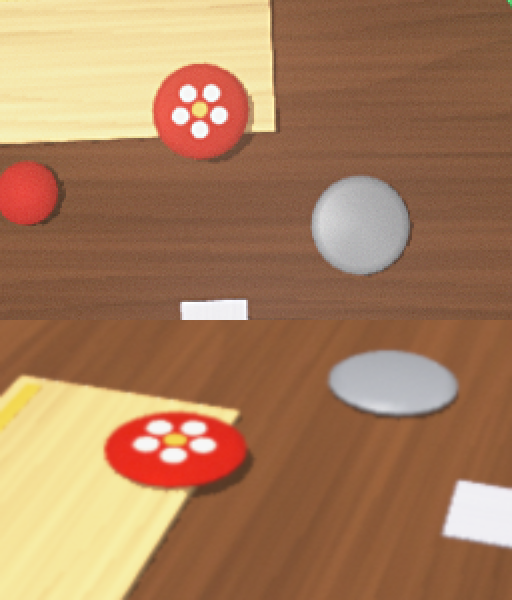

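The flower is up and the disc lies flat, centred at top crop (200,110), about 20 mm in from the near edge. The blade is flat on the table and clear of the medallion, and the small disc hasn't moved. I'm handing it in.

```bash
python3 -c "
from rig import job_done
print(job_done())"
```

```text
the job is handed in; nothing more can be done
None
```

The large medallion was turned over with the spatula and lies flower up on the board, about 20 mm in from the near edge; the spatula stands on its blade on the table, the small medallion was left alone, and the job is handed in with no verdict shown.

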